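# Make up two glassware kits in compartment trays

### The job

Make up two kits from the small ware standing on the bench in front of the trays. In the tray with three compartments put the crucible in the middle, with the weighing bottle and the smallest rubber stopper in the two end compartments, either way round; in the tray with two compartments put the small beaker and the largest rubber stopper, one to a compartment. Each thing stands upright on the floor of its compartment, and the middle-sized black stopper is left where it is.

Things in the scene. Friction and masses are not known exactly. Their poses are not given: they have to be found in the camera images.
- long_tray: Fixed low grey plastic tray, three square compartments in a row, 234 x 80 mm (plus a 3.5 mm lip at each end). Origin: centre of its underside, on the worktop; y along the row, x across, z up. Compartment centres at x = 0, y = -77, 0 and +77 mm; each 74 x 74 mm inside. Floor 4 mm, tops of walls and dividers (3 mm thick) 9 mm above the worktop.
- short_tray: Fixed low grey plastic tray, two square compartments in a row, 157 x 80 mm (plus a 3.5 mm lip at each end). Origin: centre of its underside, on the worktop; y along the row, x across, z up. Compartment centres at x = 0, y = -38.5 and +38.5 mm; each 74 x 74 mm inside. Floor 4 mm, tops of walls and dividers (3 mm thick) 9 mm above the worktop.
- crucible: White porcelain crucible, open cup, 32 mm high, tapering from 41 mm across at the rim to 26 mm at the foot; about 30 g; grip it outside near the rim. (A second crucible, far off to the left, is not meant.) Stands upright and loose on the worktop; origin at the centre of its underside, z up.
- weighing_bottle: Small clear glass weighing bottle with its knobbed lid on (the lid does not come off), 33 mm across, 55 mm high with the knob, straight sides up to 39 mm; about 28 g. Stands upright and loose on the worktop; origin at the centre of its underside, z up.
- small_stopper: The smallest of the three rubber stoppers, red-brown, 23 mm across the top, a little narrower below, 26 mm high; about 20 g. Stands upright and loose on the worktop; origin at the centre of its underside, z up.
- large_stopper: The largest of the three rubber stoppers, red-brown, 34 mm across the top, narrower below, 26 mm high; about 20 g. Stands upright and loose on the worktop; origin at the centre of its underside, z up.
- black_stopper: The middle-sized rubber stopper, black, 28 mm across the top, 26 mm high. It belongs to neither kit and stays where it is. (Right of the stock and trays stands a tall fixed glass-cased balance, 325 mm high: the arm must keep clear and pass in front of it, on the robot's side.) Stands upright and loose on the worktop; origin at the centre of its underside, z up.
- beaker: Small clear glass 50 ml beaker with a spout, 46 mm across at the rim, 42 mm across the straight body up to 38 mm, 61 mm high; about 35 g; grip it across the body from outside (it is solid to the fingers: do not reach inside). Stands upright and loose on the worktop; origin at the centre of its underside, z up.
There are look-alikes about, which are no part of the job. What is shaped like the beaker but brown, orange or red is not meant.

How it is judged:
By the outcome, as a careful person would: the job done as asked, in the order asked, and still so for the second after the job is handed in, with the robot touching nothing.
It also fails if it takes over 109 s, if anything falls off the work surface, if the arm or the gripper's body presses on something with over 40 N, if the wrist force passes 120 N, or if a joint passes its speed limit or range.

### The arm

A 6-joint arm with a two-finger parallel gripper is mounted at the origin on a cart in front of the work surface, level with it; the furniture and walls round the work are solid. World frame = base frame: x ahead of the robot, y to its left, z up, the work surface at z = 0. Lengths are in mm, angles in rad, forces in N, time in s.
With the tool pointing down it reaches from about 350 to 975 mm from the base axis. Payload 7.1 kg.
Tool frame: the origin (TCP) lies on the front face of the gripper's body, between the roots of the fingers; the fingertips stand 80 mm ahead of it and the grasp point (between the pads) lies 61 mm ahead of it (ctrl.tcp_to_grasp is the distance from the TCP to the grasp point, in mm); z points along the fingers, y is the direction in which the jaws open and shut (so a half turn about z gives the same grasp; the last joint's range is limited). The gripper opens to 88 mm and grips with 3 to 60 N. Pads are 20 mm wide; open, the fingers measure 115 mm over their backs; the gripper's body (75 mm by 178 mm) begins 61 mm behind the grasp point.
Start: joints at [-1.257, 0.423, 1.63, -0, 1.089, -0.019], TCP at [204.199, -590.685, 302.675] pointing down, gripper open.
Joint ranges: [-3, 3], [-0.9, 2.11], [0.09, 2.58], [-1.31, 4.45], [0.11, 2.69], [-2.54, 2.54]. Speed limits (rad/s): [2.39, 2.39, 3.01, 3.14, 3.14, 3.14].

### API

Orientations are given as a rotation vector (axis times angle).
In Python, from workcell import telemetry, get_image, ctrl gives the robot as it stands.
- The arm moves only by the tool send_rows, never from a script. Its argument "rows" is a list of rows, each a list of 5 numbers: the shift along the tool's x, y, z in m, then the turn about the tool's z in rad, then the opening, from -1 (shut) to 1 (fully open). A call has 1 to 5 rows; each row shifts and turns the commanded pose from where the row before left it, along the tool's axes as they then stand; what a row does not reach is not made up. A row lasts 1/10 s, in which the tool goes at most 50 mm and 8.59 degrees, less where a joint would pass 70% of its speed; a pose out of reach is approached as far as the arm can. A call with a gripper value outside its range is refused whole. The fingers move at their own pace and stop on an object; the grip force is fixed at half the most. Time passes only in rows, so rows that do not move let the fingers close. It gives the time, the measured TCP pose, the force and the opening at its end, in the units of the state.
- telemetry.get_obs(): the state, without advancing time (a new reading comes with each control period).
- get_image(name): name is "scene" or "top"; returns a dict with "color" (384x512x3 uint8, blue, green, red), "z_map" (384x512 float32, mm along the optical axis (not along the pixel's ray), 0 where there is no reading), "camera_matrix" (3x3 intrinsics, pixels), "rvec" (rotation vector, rad) and "tvec" (3), from world to camera coordinates, as OpenCV has them. Camera axes: x right, y down, z forward; pixel columns grow to the right and rows downward; lengths in mm; the calibration is good to about 2 mm. A picture is of the moment at which its call begins.
- ctrl.close_job(): hands the job in, once; it reports no verdict.
The state is a dict: "t": time; "qpos": joint angles; "qvel": joint speeds; "joint_torque": joint torques, N m; "ee_pos": TCP position; "orientation": TCP orientation; "ft_force": force on the tool from outside, world axes, zero at the start; "moment": the same for the moment, N m; "width": finger opening in mm.
Only numpy, scipy, OpenCV 4.12 (cv2) and the standard library are available. Lean on these libraries where they do the work, as an engineer would, in place of code of your own. Each camera call takes 0.05 s, during which the arm holds its last target.

## Working session

There is one attempt and no reset: what is moved stays moved. The work goes in short steps, Python scripts to look and compute and a tool call to move; the robot and the scene stay as the last step left them, time stands still between calls to the robot, and variables do not carry over. Pictures are saved under pics/ and viewed, and the job is handed in when it is done.

Besides the shell and the picture viewer there is one more tool, called after "Emit:" by a JSON object that holds its "api" and its "payload", one argument or row to a line. send_rows: Moves the arm, as the interface text tells. Its arguments: {"type":"object","properties":{"rows":{"type":"array"}},"required":["rows"]}

```bash
mkdir -p pics; ls
python3 - <<'E'
from workcell import telemetry,get_image,ctrl
import cv2,numpy as np
o=telemetry.get_obs();print(o)
for n in("scene","top"):
    g=get_image(n);cv2.imwrite(f"pics/{n}0.png",g["color"]);np.savez(f"{n}0.npz",**g)
    R=cv2.Rodrigues(np.array(g["rvec"],float))[0];print(n,g["camera_matrix"],-R.T@np.array(g["tvec"]).ravel(),R[2])
E
```

```text
pics
{'t': 0.0, 'qpos': array([-1.25701696e+00,  4.23827553e-01,  1.63068482e+00, -2.57573493e-05,
        1.08857900e+00, -1.90032859e-02]), 'qvel': array([-2.95504516e-04,  1.36794164e-03, -1.37455854e-03, -8.41007813e-05,
        2.94759331e-04, -1.70241411e-04]), 'joint_torque': array([ 5.88735111e-05, -5.44626224e+01, -2.73658812e+01,  6.44768123e-02,
        2.27706676e-02, -1.14117552e-04]), 'ee_pos': array([ 204.05639837, -590.29647005,  301.911931  ]), 'orientation': array([-3.09674189e+00, -5.20098565e-01,  3.80988592e-04]), 'ft_force': array([-0.19496925, -0.12149204,  0.82709126]), 'moment': array([ 0.01416128, -0.0248468 , -0.00290639]), 'width': 87.67352039107851}
scene [[417.08028057   0.         252.40531527]
 [  0.         417.08028057 190.81228647]
 [  0.           0.           1.        ]] [ 71.26916527 916.05189749 653.03887688] [ 0.37938109 -0.77566852 -0.50438907]
top [[374.74909156   0.         255.03811903]
 [  0.         374.74909156 191.59723993]
 [  0.           0.           1.        ]] [ 425.26890638  -56.379097   1480.7567318 ] [ 0.07813756  0.00793517 -0.99691101]
```

View pics/scene0.png

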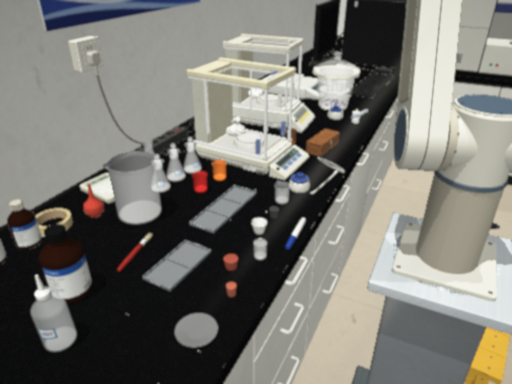

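View pics/top0.png

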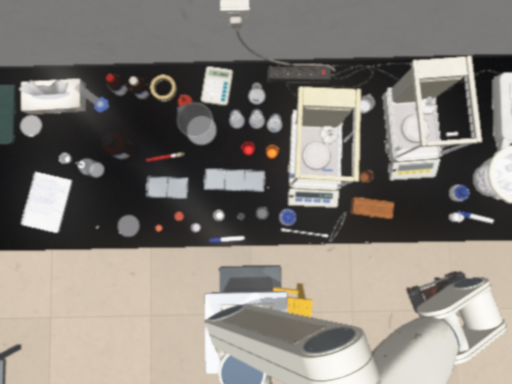

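Run:
```python
import cv2
a=cv2.imread("pics/top0.png");cv2.imwrite("pics/top0z.png",cv2.resize(a[130:330,130:400],None,fx=2.9,fy=2.9,interpolation=cv2.INTER_CUBIC))
```

```text
(no output)
```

View pics/top0z.png

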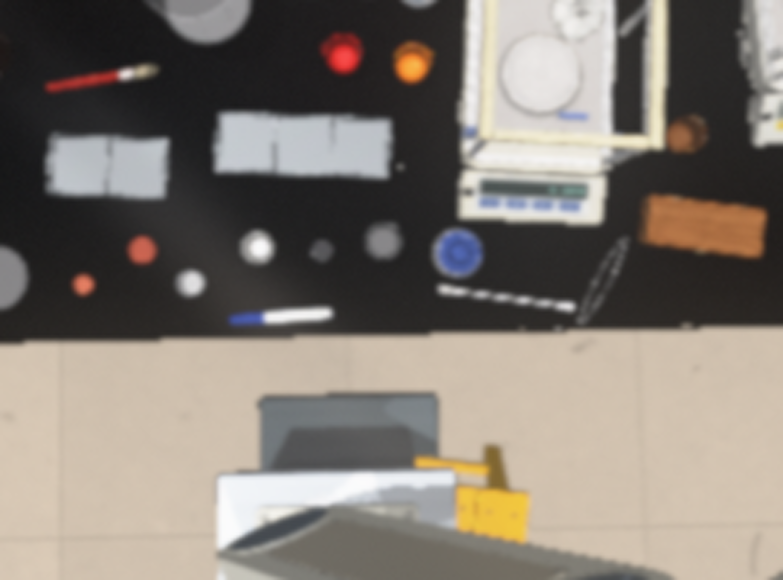

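The scene and top views show the stock row, in top-view pixels: small stopper (159,228), large stopper (179,216), bottle (196,227), crucible (219,215), black stopper (241,216) and beaker (263,213). The trays are at (167,187), with two compartments, and (234,180), with three. The balance is at about (290-360, 87-207).

```bash
cat > h.py <<'E'
import cv2,numpy as np
from workcell import telemetry,get_image,ctrl
def ray(g,uv,z):
    R=cv2.Rodrigues(np.array(g["rvec"],float))[0];t=np.array(g["tvec"],float).ravel();K=np.array(g["camera_matrix"])
    c=-R.T@t;d=R.T@np.linalg.solve(K,np.array([uv[0],uv[1],1.]));return c+d*(z-c[2])/d[2]
def proj(g,p):
    return cv2.projectPoints(np.array([p],float),np.array(g["rvec"],float),np.array(g["tvec"],float),np.array(g["camera_matrix"]),None)[0].ravel()
def cloud(g):
    z=g["z_map"];v,u=np.mgrid[:384,:512];K=np.array(g["camera_matrix"]);R=cv2.Rodrigues(np.array(g["rvec"],float))[0];t=np.array(g["tvec"],float).ravel()
    P=np.stack([(u-K[0,2])/K[0,0]*z,(v-K[1,2])/K[1,1]*z,z],-1)-t
    return P@R
E
python3 - <<'E'
from h import *
a=cv2.imread("pics/scene0.png");cv2.imwrite("pics/scene0z.png",cv2.resize(a[160:320,130:330],None,fx=3.7,fy=3.7,interpolation=cv2.INTER_CUBIC))
T=dict(np.load("top0.npz"))
for n,uv,z in[("small",(159,228),26),("large",(179,216),26),("wb",(196,227),45),("cruc",(219,215),32),("black",(241,216),26),("beaker",(263,213),61),("st a",(146,177),9),("st b",(188,198),9),("lt a",(204,169),9),("lt b",(265,191),9),("bal front",(340,207),50),("bal top",(300,182),325),("bal tr",(360,182),325),("edge",(240,245),0)]:print(n,ray(T,uv,z).round())
P=cloud(T)
m=(P[...,2]>200)&(P[...,2]<400)&(P[...,1]<0)&(P[...,0]>450);print(P[m].min(0),P[m].max(0))
gr=cv2.cvtColor(T["color"],cv2.COLOR_BGR2GRAY)
print(gr[203:236:1,150:275:1].max(), )
for th in(45,60,80):
  m=(gr>th).astype(np.uint8);m[:203]=0;m[236:]=0;m[:,:150]=0;m[:,276:]=0
  n,l,s,c=cv2.connectedComponentsWithStats(m)
  for i in range(1,n):
    if s[i,4]>5: print(th,s[i],c[i].round(1))
E
```

```text
small [407. 330.  26.]
large [451. 252.  26.]
wb [407. 184.  45.]
cruc [451.  96.  32.]
black [446.  12.  26.]
beaker [455. -73.  61.]
st a [609. 386.   9.]
st b [522. 220.   9.]
lt a [635. 156.   9.]
lt b [542. -84.   9.]
bal front [ 471. -367.   50.]
bal top [ 542. -187.  325.]
bal tr [ 538. -372.  325.]
edge [333.  19.   0.]
[ 534.12673787 -957.06708481  200.00296822] [ 1.08410729e+03 -3.86073721e-01  3.99911624e+02]
249
45 [ 173  203   73   33 1340] [203.7 219.9]
45 [255 206  15  14 172] [261.8 212.6]
45 [236 212  10   9  66] [240.4 216.1]
45 [154 224   9   9  65] [158.2 227.8]
60 [256 207  13  13 140] [261.8 212.8]
60 [212 209  13  13 143] [218.1 215.1]
60 [174 211  11  10  86] [178.7 215.6]
60 [237 213   8   7  44] [240.5 216.1]
60 [190 222  12  11 109] [195.5 227. ]
60 [155 224   8   8  52] [158.4 227.6]
60 [213 232  32   4  50] [224.2 234.4]
80 [257 207  11  12 108] [261.9 212.8]
80 [213 209  12  12 120] [218.3 214.9]
80 [175 212   9   9  65] [178.8 215.9]
80 [238 214   6   5  21] [240.4 216. ]
80 [190 223  11  10  85] [195.3 227.2]
80 [155 225   7   7  38] [158.2 227.8]
80 [236 235   8   1   8] [239.5 235. ]
```

View pics/scene0z.png

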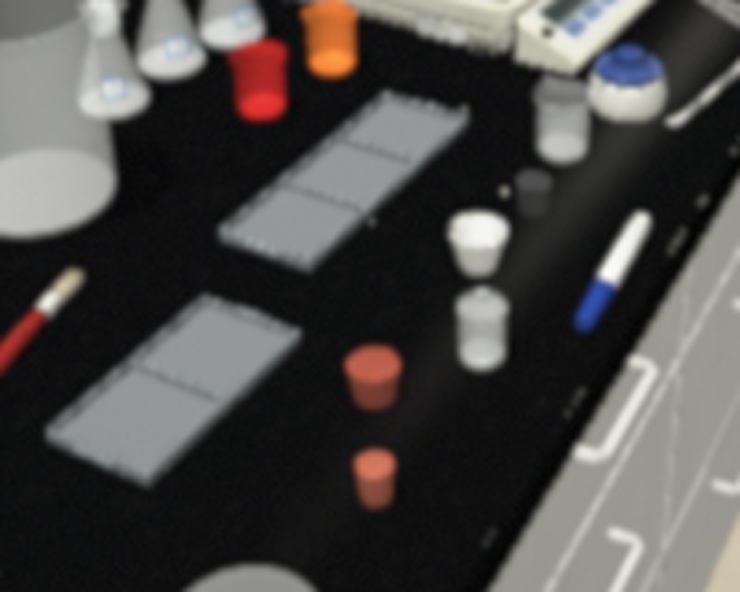

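The zoomed scene shows all six stock items, with the trays behind them and the balance at upper right. Next I'll refine the positions from both views.

Run:
```python
from h import *
T=dict(np.load("top0.npz"));S=dict(np.load("scene0.npz"))
PT=cloud(T);PS=cloud(S)
obj={"small":(406,334,26,12),"large":(451,254,26,17),"wb":(407,190,55,17),"cruc":(451,100,32,21),"black":(446,14,26,14),"beaker":(455,-69,61,23)}
for n,(x,y,h,r) in obj.items():
    for nm,P in(("T",PT),("S",PS)):
        m=(np.hypot(P[...,0]-x,P[...,1]-y)<r+14)&(P[...,2]>8)&(P[...,2]<h+15)
        q=P[m]
        if len(q)>3: print(n,nm,len(q),"mid",((q.min(0)+q.max(0))/2).round(1),"mean",q.mean(0).round(1),"rng",np.ptp(q,0).round(0),"zmax",q[:,2].max().round(1))
    print("   scene px of top", proj(S,(x,y,h)).round(1), "foot",proj(S,(x,y,0)).round(1))
g=cv2.cvtColor(S["color"],cv2.COLOR_BGR2GRAY)
for n,(x,y,h,r) in obj.items():
    c=proj(S,(x,y,h/2)).astype(int);w=g[c[1]-20:c[1]+21,c[0]-14:c[0]+15]
    m=(w>(45 if n=="black" else 70)).astype(np.uint8);k,l,s,ce=cv2.connectedComponentsWithStats(m);
    for i in range(1,k):
        if s[i,4]>30: print(n,"bbox",s[i][:4]+[c[0]-14,c[1]-20,0,0],"ctr",(ce[i]+[c[0]-14,c[1]-20]).round(1))
# trays: top view
gt=cv2.cvtColor(T["color"],cv2.COLOR_BGR2GRAY)
for nm,(a,b,c,d) in {"short":(140,165,194,205),"long":(198,162,272,198)}.items():
    m=np.zeros_like(gt);m[b:d,a:c]=(gt[b:d,a:c]>95)
    m=cv2.morphologyEx(m,cv2.MORPH_CLOSE,np.ones((5,5)));p=max(cv2.findContours(m,0,1)[0],key=cv2.contourArea)
    bx=cv2.boxPoints(cv2.minAreaRect(p));w=np.array([ray(T,q,7)for q in bx]);print(nm,w.round(0)[:,:2].tolist(),"ctr",w.mean(0).round(1),[np.linalg.norm(w[i]-w[i-1]).round() for i in(0,1)])
# same in scene
hs=g
for nm,c0 in{"short":(565,303),"long":(588,36)}.items():
    u=proj(S,(c0[0],c0[1],5)).astype(int);print(nm,"scene",u,g[u[1]+3,u[0]+3])
    ff=np.zeros((386,514),np.uint8);m=((g>95)&(g<200)).astype(np.uint8);
    k,l,s,ce=cv2.connectedComponentsWithStats(cv2.morphologyEx(m,cv2.MORPH_CLOSE,np.ones((3,3))),connectivity=4)
    i=l[u[1]+4,u[0]];
    p=np.argwhere(l==i)[:,::-1].astype(np.float32); w=np.array([ray(S,q,6)[:2] for q in p],np.float32)
    r=cv2.minAreaRect(w);print(s[i],r)
# clutter heights near tray reach
for nm,P in(("T",PT),("S",PS)):
  m=(P[...,0]>300)&(P[...,0]<760)&(P[...,1]>-190)&(P[...,1]<450)&(P[...,2]>66)&(P[...,2]<300);q=P[m];print(nm,len(q))
  if len(q):
    for yy in range(-190,450,40):
      z=q[(q[:,1]>=yy)&(q[:,1]<yy+40)]
      if len(z)>2:print(yy,len(z),"xmin",z[:,0].min().round(),"zmax",z[:,2].max().round())
m=(PT[...,1]<-100)&(PT[...,1]>-700)&(PT[...,2]>40)&(PT[...,0]>300);q=PT[m]
for yy in range(-700,-100,50):
  z=q[(q[:,1]>=yy)&(q[:,1]<yy+50)]; z=z[z[:,2]<400]
  if len(z):print("bal",yy,"xmin",z[:,0].min().round(),"zmax",z[:,2].max().round())
```

```text
small T 31 mid [404.8 335.4  20.3] mean [408.  331.2  24.9] rng [27. 31. 23.] zmax 31.6
small S 110 mid [408.1 331.8  18.4] mean [406.9 335.2  22.2] rng [22. 24. 20.] zmax 28.6
   scene px of top [231.5 285.7] foot [231.8 294.6]
large T 61 mid [451.5 248.7  22.1] mean [452.8 251.7  26.2] rng [31. 40. 26.] zmax 35.2
large S 170 mid [452.3 253.9  18.5] mean [450.1 257.2  22.7] rng [33. 33. 21.] zmax 28.9
   scene px of top [230.9 258.2] foot [231.2 266.8]
wb T 64 mid [409.5 187.2  32.1] mean [407.6 185.1  43. ] rng [34. 31. 48.] zmax 56.1
wb S 235 mid [407.3 189.1  31.9] mean [403.7 195.1  33.5] rng [33. 32. 47.] zmax 55.6
   scene px of top [259.8 238.3] foot [259.6 256.4]
cruc T 62 mid [449.7  91.9  21.7] mean [452.6  99.3  21.4] rng [43. 49. 26.] zmax 34.9
cruc S 178 mid [452.2  97.   21.5] mean [453.3  96.2  22.9] rng [41. 42. 27.] zmax 34.8
   scene px of top [259.1 222.3] foot [259.  232.3]
black T 42 mid [453.7  11.7  20.5] mean [447.3  11.8  25.4] rng [39. 24. 22.] zmax 31.6
black S 87 mid [447.3  14.4  18.6] mean [445.   16.7  21.7] rng [28. 26. 21.] zmax 29.1
   scene px of t
[... 1302 characters left out ...]
-190 71 xmin 558.0 zmax 299.0
90 37 xmin 745.0 zmax 165.0
130 70 xmin 732.0 zmax 166.0
170 40 xmin 733.0 zmax 169.0
410 140 xmin 694.0 zmax 133.0
S 1345
-190 447 xmin 555.0 zmax 300.0
90 8 xmin 749.0 zmax 167.0
130 235 xmin 732.0 zmax 166.0
170 553 xmin 732.0 zmax 169.0
210 67 xmin 747.0 zmax 167.0
410 35 xmin 694.0 zmax 125.0
bal -700 xmin 591.0 zmax 393.0
bal -650 xmin 588.0 zmax 393.0
bal -600 xmin 425.0 zmax 397.0
bal -550 xmin 429.0 zmax 398.0
bal -500 xmin 438.0 zmax 399.0
bal -450 xmin 446.0 zmax 400.0
bal -400 xmin 491.0 zmax 400.0
bal -350 xmin 496.0 zmax 400.0
bal -300 xmin 492.0 zmax 400.0
bal -250 xmin 494.0 zmax 400.0
bal -200 xmin 418.0 zmax 400.0
bal -150 xmin 434.0 zmax 400.0
```

Both views agree to within 2-4 mm. Crucible (452,97), bottle (408,188), small stopper (408,332), large stopper (452,253), beaker (457,-72). Long tray is centred at (591.5,36) and short tray at (567,304), both turned about 3°. First I'll turn the tool so that tool x = world y and tool y = world x.

Emit:
{"api": "send_rows", "payload": {
  "rows": [
    [0,0,0,-0.14,1],
    [0,0,0,-0.14,1],
    [0,0,0,-0.14,1],
    [0,0,0,-0.14,1],
    [0,0,0,-0.14,1]
  ]
}}

```text
t: 0.6
ee_pos: [204.1, -590.4, 302.2]
orientation: [-2.727, -1.559, -0.0]
ft_force: [0.1, 0.9, 0.4]
width: 87.7
```

Emit:
{"api": "send_rows", "payload": {
  "rows": [
    [0,0,0,-0.14,1],
    [0,0,0,-0.14,1],
    [0,0,0,-0.14,1],
    [0,0,0,-0.118,1],
    [0,0,0,0,1]
  ]
}}

```text
t: 1.1
ee_pos: [204.1, -590.5, 302.2]
orientation: [-2.22, -2.222, -0.001]
ft_force: [0.3, 0.5, 1.0]
width: 88.0
```

Emit:
{"api": "send_rows", "payload": {
  "rows": [
    [0.045,0.015,0,0,1],
    [0.045,0.015,0,0,1],
    [0.045,0.015,0,0,1],
    [0.045,0.015,0,0,1],
    [0.045,0.015,0,0,1]
  ]
}}

```text
t: 1.6
ee_pos: [279.3, -363.9, 302.6]
orientation: [-2.226, -2.217, -0.0]
ft_force: [1.0, -0.3, -0.2]
width: 87.7
```

Emit:
{"api": "send_rows", "payload": {
  "rows": [
    [0.045,0.02,0,0,1],
    [0.045,0.02,0,0,1],
    [0.045,0.02,0,0,1],
    [0.045,0.02,0,0,1],
    [0.045,0.02,0,0,1]
  ]
}}

```text
t: 2.1
ee_pos: [379.5, -138.8, 302.9]
orientation: [2.226, 2.216, 0.0]
ft_force: [1.6, 0.4, 0.1]
width: 87.9
```

Emit:
{"api": "send_rows", "payload": {
  "rows": [
    [0.045,0.015,0,0,1],
    [0.045,0.015,0,0,1],
    [0.045,0.015,0,0,1],
    [0.045,0.015,0.02,0,1],
    [0,0,0,0,1]
  ]
}}

```text
t: 2.6
ee_pos: [439.2, 42.1, 281.9]
orientation: [-2.218, -2.223, 0.001]
ft_force: [0.3, 0.7, -0.7]
width: 87.7
```

Emit:
{"api": "send_rows", "payload": {
  "rows": [
    [0.028,0.007,0.02,0,1],
    [0.027,0.006,0.03,0,1],
    [0,0,0.045,0,1],
    [0,0,0.045,0,1],
    [0,0,0,0,1]
  ]
}}

```text
t: 3.1
ee_pos: [448.2, 92.0, 138.5]
orientation: [-2.219, -2.214, 0.015]
ft_force: [-0.6, -0.2, -0.1]
width: 87.9
```

Emit:
{"api": "send_rows", "payload": {
  "rows": [
    [0,0,0.025,0,1],
    [0,0,0.018,0,1],
    [0,0,0.01,0,1],
    [0,0,0,0,1],
    [0,0,0,0,1]
  ]
}}

```text
t: 3.6
ee_pos: [452.5, 92.9, 91.6]
orientation: [2.222, 2.22, 0.002]
ft_force: [0.8, 0.7, 0.2]
width: 87.7
```

Run:
```python
from h import *
print(telemetry.get_obs()["ee_pos"])
g=get_image("scene");cv2.imwrite("pics/s1.png",cv2.resize(g["color"][130:300,160:360],None,fx=3.5,fy=3.5,interpolation=2))
```

```text
[452.50285938  92.86930998  91.60309851]
```

View pics/s1.png

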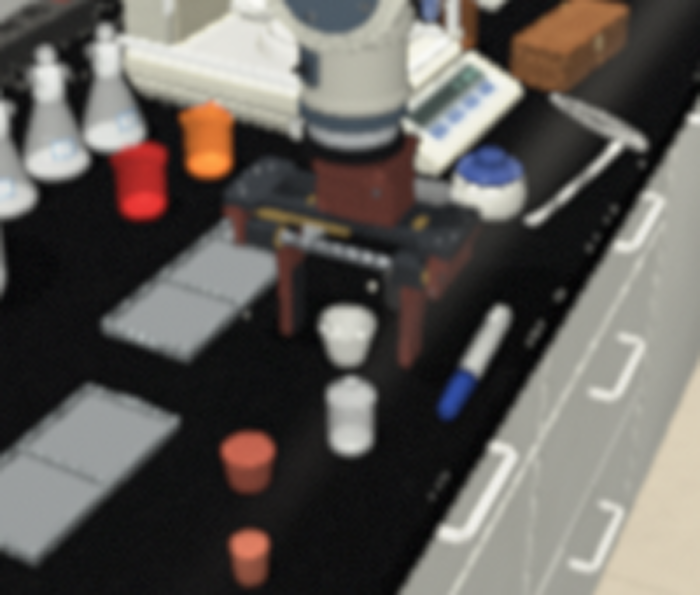

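The fingers (crop 290,300 and 410,330) straddle the crucible (348,335). A small +y correction, then close.

Emit:
{"api": "send_rows", "payload": {
  "rows": [
    [0.004,0,0.002,0,1],
    [0,0,0,0,-0.5],
    [0,0,0,0,-0.5],
    [0,0,0,0,-0.5],
    [0,0,0,0,-0.5]
  ]
}}

```text
t: 4.15
ee_pos: [451.8, 97.0, 88.3]
orientation: [-2.221, -2.221, -0.0]
ft_force: [-0.0, -0.1, -0.6]
width: 59.6
```

Emit:
{"api": "send_rows", "payload": {
  "rows": [
    [0,0,0,0,-0.5],
    [0,0,0,0,-0.5],
    [0,0,0,0,-0.5],
    [0,0,0,0,-0.5]
  ]
}}

```text
t: 4.55
ee_pos: [451.8, 97.0, 88.2]
orientation: [-2.221, -2.221, 0.0]
ft_force: [0.5, 0.2, -0.0]
width: 38.2
```

Emit:
{"api": "send_rows", "payload": {
  "rows": [
    [0,0,0,0,-0.5],
    [0,0,0,0,-0.5],
    [0,0,-0.01,0,-0.5],
    [0,0,-0.02,0,-0.5],
    [0,0,-0.03,0,-0.5]
  ]
}}

```text
t: 5.05
ee_pos: [450.9, 96.8, 148.4]
orientation: [-2.22, -2.22, 0.004]
ft_force: [0.6, -0.7, -0.7]
width: 37.8
```

Emit:
{"api": "send_rows", "payload": {
  "rows": [
    [0,0,-0.015,0,-0.5],
    [0,0,0,0,-0.5],
    [0,0,0,0,-0.5]
  ]
}}

```text
t: 5.35
ee_pos: [451.8, 97.0, 163.6]
orientation: [2.221, 2.221, 0.001]
ft_force: [-0.5, 0.6, -0.7]
width: 38.1
```

Run:
```python
from h import *
print(telemetry.get_obs()["ee_pos"])
g=get_image("scene");cv2.imwrite("pics/s2.png",cv2.resize(g["color"][160:260,190:310],None,fx=5.5,fy=5.5,interpolation=2))
```

```text
[451.78200222  97.02080223 163.58020245]
```

View pics/s2.png

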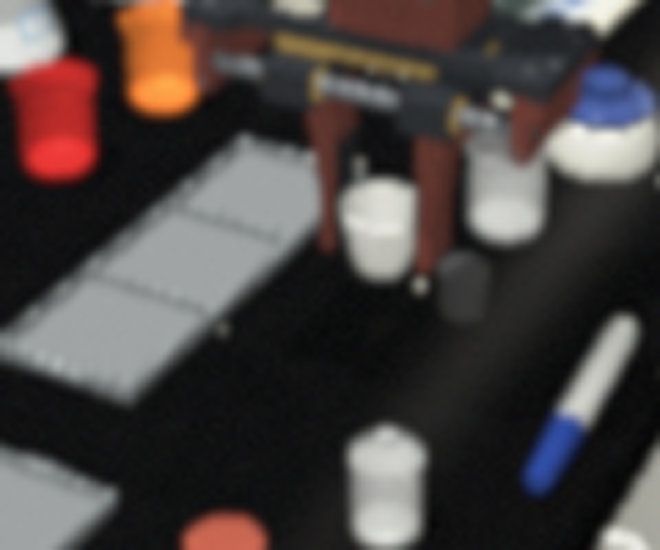

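The crucible is held upright at crop (380,230). Next, the middle compartment at (591,36).

Emit:
{"api": "send_rows", "payload": {
  "rows": [
    [-0.015,0.035,0,0,-0.5],
    [-0.015,0.035,0,0,-0.5],
    [-0.015,0.035,0,0,-0.5],
    [-0.016,0.035,0,0,-0.5],
    [0,0,0.02,0,-0.5]
  ]
}}

```text
t: 5.9
ee_pos: [597.4, 34.3, 144.1]
orientation: [2.22, 2.216, 0.008]
ft_force: [0.4, 0.5, -0.5]
width: 37.9
```

Emit:
{"api": "send_rows", "payload": {
  "rows": [
    [0,0,0.02,0,-0.5],
    [0,0,0.02,0,-0.5],
    [0,0,0,0,-0.5],
    [0,0,0,0,-0.5]
  ]
}}

```text
t: 6.3
ee_pos: [591.1, 36.0, 102.2]
orientation: [-2.22, -2.22, 0.003]
ft_force: [-0.0, -0.6, -0.7]
width: 38.4
```

Run:
```python
from h import *
print(telemetry.get_obs()["ee_pos"],telemetry.get_obs()["ft_force"])
g=get_image("scene");cv2.imwrite("pics/s3.png",cv2.resize(g["color"][150:250,170:290],None,fx=5.5,fy=5.5,interpolation=2))
```

```text
[591.07064186  35.99647264 102.18806978] [-0.03954818 -0.61329166 -0.7234882 ]
```

View pics/s3.png

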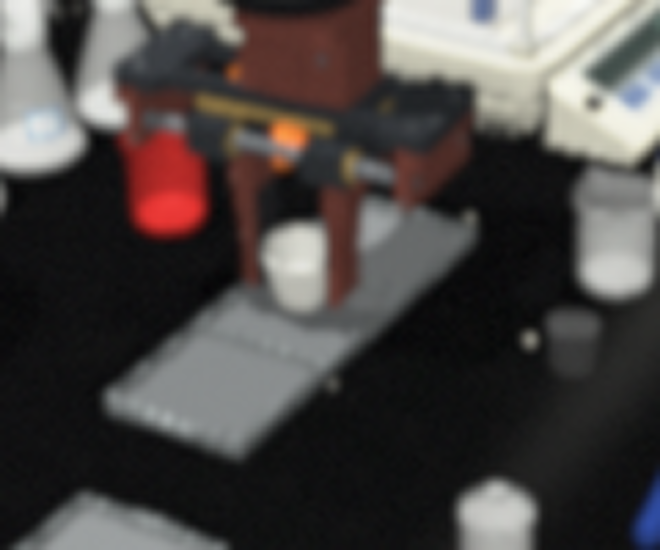

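The crucible is over the middle compartment, at crop (300,270). I'll lower it gently and watch the force.

Emit:
{"api": "send_rows", "payload": {
  "rows": [
    [0,0,0.004,0,-0.5],
    [0,0,0.003,0,-0.5],
    [0,0,0.002,0,-0.5],
    [0,0,0,0,-0.5],
    [0,0,0,0,-0.5]
  ]
}}

```text
t: 6.85
ee_pos: [591.8, 36.0, 94.4]
orientation: [2.221, 2.221, 0.0]
ft_force: [-0.5, -0.4, -0.7]
width: 38.3
```

Emit:
{"api": "send_rows", "payload": {
  "rows": [
    [0,0,0.001,0,-0.5],
    [0,0,0.001,0,-0.5],
    [0,0,0,0,-0.5],
    [0,0,0,0,-0.5]
  ]
}}

```text
t: 7.25
ee_pos: [591.8, 36.0, 92.3]
orientation: [2.221, 2.221, 0.0]
ft_force: [0.2, 0.3, 0.3]
width: 38.4
```

Emit:
{"api": "send_rows", "payload": {
  "rows": [
    [0,0,0,0,0.1],
    [0,0,0,0,0.3],
    [0,0,0,0,0.5],
    [0,0,0,0,0.6],
    [0,0,0,0,0.6]
  ]
}}

```text
t: 7.75
ee_pos: [591.8, 36.0, 92.3]
orientation: [2.221, 2.221, 0.0]
ft_force: [0.1, 0.8, 0.1]
width: 69.7
```

Emit:
{"api": "send_rows", "payload": {
  "rows": [
    [0,0,0,0,0.6],
    [0,0,-0.03,0,0.6],
    [0,0,-0.04,0,1],
    [0,0,0,0,1],
    [0,0,0,0,1]
  ]
}}

```text
t: 8.25
ee_pos: [592.3, 36.0, 163.2]
orientation: [2.22, 2.22, 0.003]
ft_force: [-0.1, 0.2, -0.3]
width: 87.1
```

Emit:
{"api": "send_rows", "payload": {
  "rows": [
    [0.03,-0.037,0,0,1],
    [0.031,-0.037,0,0,1],
    [0.031,-0.037,0,0,1],
    [0.03,-0.037,0,0,1],
    [0.03,-0.036,0,0,1]
  ]
}}

```text
t: 8.75
ee_pos: [405.4, 188.4, 161.2]
orientation: [-2.221, -2.22, 0.003]
ft_force: [-0.2, 0.8, -0.7]
width: 88.1
```

Emit:
{"api": "send_rows", "payload": {
  "rows": [
    [0,0,0,0,1],
    [0,0,0.02,0,1],
    [0,0,0.02,0,1],
    [0,0,0,0,1],
    [0,0,0,0,1]
  ]
}}

```text
t: 9.25
ee_pos: [407.7, 187.5, 121.7]
orientation: [-2.221, -2.22, 0.003]
ft_force: [0.3, -0.5, 0.1]
width: 87.7
```

Run:
```python
from h import *
print(telemetry.get_obs()["ee_pos"])
g=get_image("scene");cv2.imwrite("pics/s4.png",cv2.resize(g["color"][170:290,190:330],None,fx=5,fy=5,interpolation=2))
```

```text
[407.66029084 187.52391507 121.6554846 ]
```

View pics/s4.png

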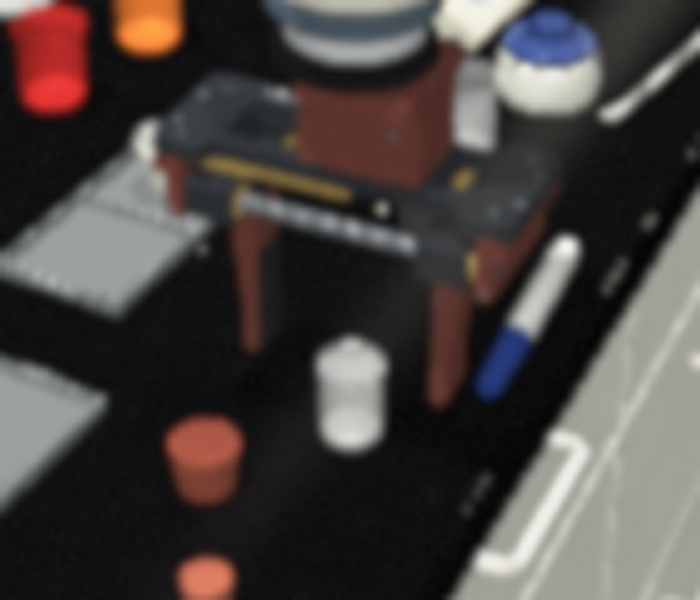

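The bottle at crop (350,400) sits centred between the fingers. Descending and closing.

Emit:
{"api": "send_rows", "payload": {
  "rows": [
    [0.0,0,0.015,0,1],
    [0,0,0.011,0,1],
    [0,0,0.007,0,1],
    [0,0,0,0,1],
    [0,0,0,0,1]
  ]
}}

```text
t: 9.8
ee_pos: [407.8, 188.0, 89.3]
orientation: [-2.221, -2.221, 0.0]
ft_force: [-0.2, 0.9, 0.8]
width: 87.8
```

Emit:
{"api": "send_rows", "payload": {
  "rows": [
    [0,0,0,0,-0.6],
    [0,0,0,0,-0.6],
    [0,0,0,0,-0.6],
    [0,0,0,0,-0.6],
    [0,0,0,0,-0.6]
  ]
}}

```text
t: 10.3
ee_pos: [407.8, 188.1, 89.4]
orientation: [2.221, 2.221, 0.0]
ft_force: [-0.5, 0.3, 0.1]
width: 51.1
```

Emit:
{"api": "send_rows", "payload": {
  "rows": [
    [0,0,0,0,-0.6],
    [0,0,0,0,-0.6],
    [0,0,0,0,-0.6],
    [0,0,0,0,-0.6],
    [0,0,0,0,-0.6]
  ]
}}

```text
t: 10.8
ee_pos: [407.8, 188.0, 89.2]
orientation: [-2.221, -2.221, 0.0]
ft_force: [0.3, 0.5, -0.2]
width: 30.4
```

Emit:
{"api": "send_rows", "payload": {
  "rows": [
    [0,0,-0.015,0,-0.6],
    [0,0,-0.03,0,-0.6],
    [0,0,-0.03,0,-0.6],
    [-0.015,0.038,0,0,-0.6],
    [-0.015,0.038,0,0,-0.6]
  ]
}}

```text
t: 11.3
ee_pos: [484.6, 158.1, 165.7]
orientation: [2.219, 2.223, 0.003]
ft_force: [1.0, 0.4, 0.0]
width: 30.9
```

Emit:
{"api": "send_rows", "payload": {
  "rows": [
    [-0.015,0.038,0,0,-0.6],
    [-0.015,0.038,0,0,-0.6],
    [-0.015,0.036,0,0,-0.6],
    [0,0,0.02,0,-0.6],
    [0,0,0.02,0,-0.6]
  ]
}}

```text
t: 11.8
ee_pos: [597.2, 112.3, 124.0]
orientation: [2.222, 2.219, 0.002]
ft_force: [-1.0, -0.3, -0.5]
width: 30.3
```

Emit:
{"api": "send_rows", "payload": {
  "rows": [
    [0,0,0.015,0,-0.6],
    [0,0,0.006,0,-0.6],
    [0,0,0,0,-0.6],
    [0,0,0,0,-0.6],
    [0,0,0,0,-0.6]
  ]
}}

```text
t: 12.3
ee_pos: [596.3, 113.3, 104.2]
orientation: [2.22, 2.221, 0.002]
ft_force: [0.6, 0.5, -0.6]
width: 30.6
```

Run:
```python
from h import *
print(telemetry.get_obs()["ee_pos"],telemetry.get_obs()["width"])
g=get_image("scene");cv2.imwrite("pics/s5.png",cv2.resize(g["color"][150:270,170:310],None,fx=5,fy=5,interpolation=2))
```

```text
[596.26347151 113.27891687 104.180344  ] 30.589353232976375
```

View pics/s5.png

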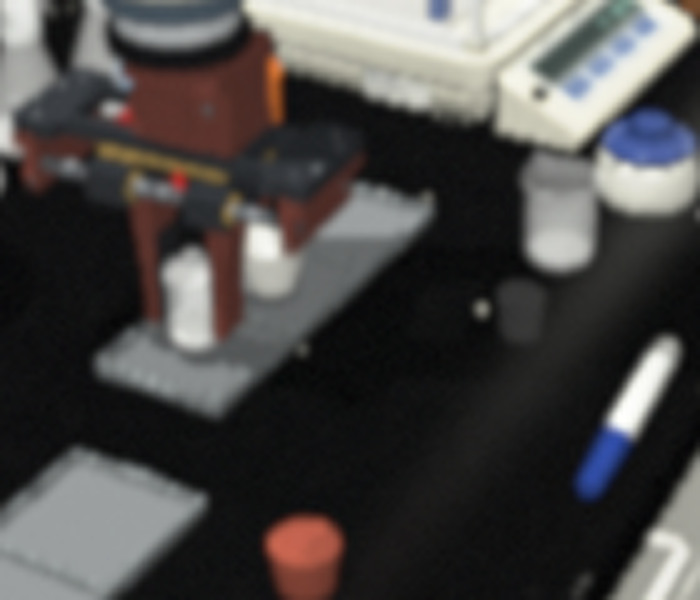

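The bottle is over the left end compartment, at crop (190,300), and the crucible is standing behind it. Lowering the last 11 mm and releasing.

Emit:
{"api": "send_rows", "payload": {
  "rows": [
    [0,0,0.006,0,-0.6],
    [0,0,0.003,0,-0.6],
    [0,0,0.002,0,-0.6],
    [0,0,0,0,-0.6],
    [0,0,0,0,-0.6]
  ]
}}

```text
t: 12.85
ee_pos: [595.7, 113.1, 93.1]
orientation: [-2.221, -2.221, 0.0]
ft_force: [-3.4, 0.1, 10.7]
width: 30.6
```

Emit:
{"api": "send_rows", "payload": {
  "rows": [
    [0,0,-0.001,0,-0.6],
    [0,0,0,0,-0.1],
    [0,0,0,0,0.2],
    [0,0,0,0,0.5],
    [0,0,0,0,0.5]
  ]
}}

```text
t: 13.35
ee_pos: [595.7, 113.0, 93.1]
orientation: [-2.221, -2.221, 0.0]
ft_force: [0.4, -0.2, -0.3]
width: 59.3
```

Emit:
{"api": "send_rows", "payload": {
  "rows": [
    [0,0,0,0,0.5],
    [0,0,-0.03,0,0.5],
    [0,0,-0.04,0,1],
    [0,0,-0.03,0,1],
    [0,0,0,0,1]
  ]
}}

```text
t: 13.85
ee_pos: [598.1, 113.4, 197.6]
orientation: [2.218, 2.218, 0.01]
ft_force: [0.6, 0.3, 0.2]
width: 85.7
```

Run:
```python
from h import *
print(telemetry.get_obs()["ee_pos"],telemetry.get_obs()["width"])
g=get_image("scene");cv2.imwrite("pics/s6.png",cv2.resize(g["color"][150:270,170:310],None,fx=5,fy=5,interpolation=2))
```

```text
[598.10512552 113.43088659 197.6127976 ] 85.72505809796485
```

View pics/s6.png

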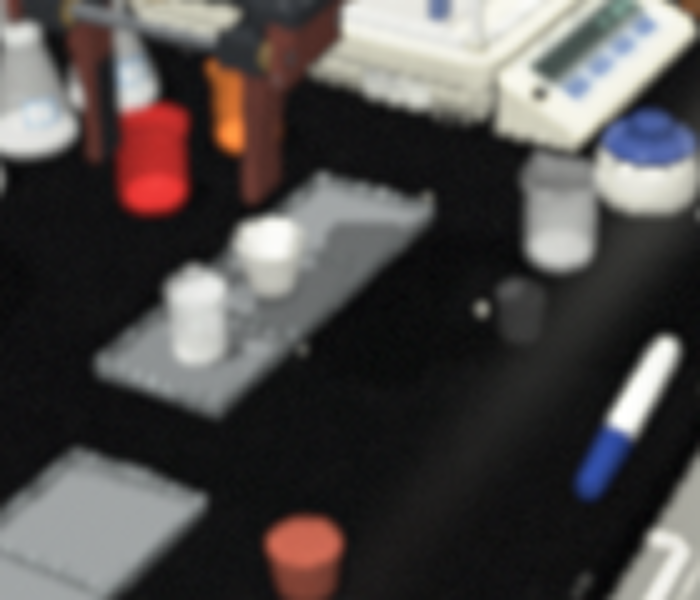

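Both stand in their compartments, the bottle at crop (195,315) and the crucible at (268,258). Next, the small stopper.

Emit:
{"api": "send_rows", "payload": {
  "rows": [
    [0.037,-0.032,0,0,1],
    [0.037,-0.031,0,0,1],
    [0.037,-0.031,0,0,1],
    [0.036,-0.031,0,0,1],
    [0.036,-0.031,0,0,1]
  ]
}}

```text
t: 14.4
ee_pos: [437.7, 296.7, 191.8]
orientation: [-2.221, -2.221, 0.004]
ft_force: [0.7, 1.1, -0.6]
width: 87.9
```

Emit:
{"api": "send_rows", "payload": {
  "rows": [
    [0.036,-0.032,0.02,0,1],
    [0,0,0.03,0,1],
    [0,0,0.02,0,1],
    [0,0,0,0,1],
    [0,0,0,0,1]
  ]
}}

```text
t: 14.9
ee_pos: [408.6, 330.1, 123.2]
orientation: [-2.221, -2.221, 0.004]
ft_force: [0.9, 0.9, 0.6]
width: 87.5
```

Run:
```python
from h import *
print(telemetry.get_obs()["ee_pos"],telemetry.get_obs()["width"])
g=get_image("scene");cv2.imwrite("pics/s7.png",cv2.resize(g["color"][200:320,170:310],None,fx=5,fy=5,interpolation=2))
```

```text
[408.60929135 330.08167147 123.23762689] 87.5208068858736
```

View pics/s7.png

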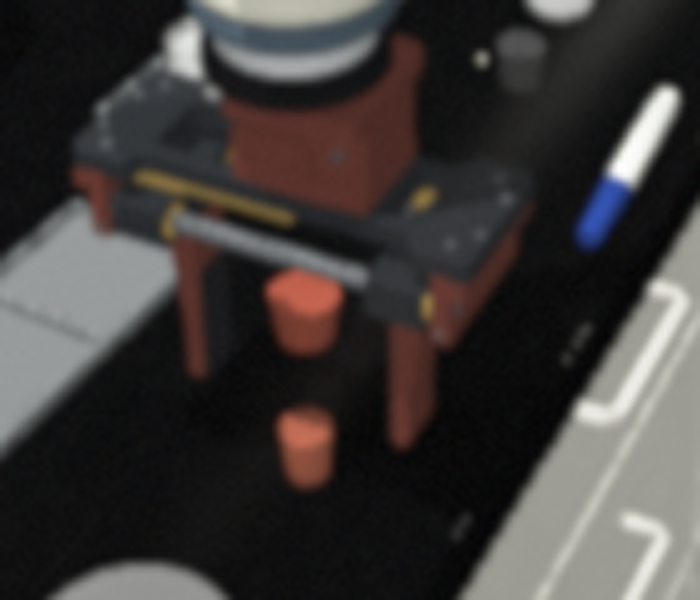

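The small stopper at crop (305,445) lies between the fingers, with the large one behind at (305,310). Descend and grip.

Emit:
{"api": "send_rows", "payload": {
  "rows": [
    [0.001,0,0.015,0,1],
    [0,0,0.012,0,1],
    [0,0,0.006,0,1],
    [0,0,0,0,1],
    [0,0,0,0,1]
  ]
}}

```text
t: 15.45
ee_pos: [409.1, 331.4, 90.9]
orientation: [-2.222, -2.221, 0.001]
ft_force: [0.0, -0.5, 0.0]
width: 87.8
```

Emit:
{"api": "send_rows", "payload": {
  "rows": [
    [0,0,0,0,-0.8],
    [0,0,0,0,-0.8],
    [0,0,0,0,-0.8],
    [0,0,0,0,-0.8],
    [0,0,0,0,-0.8]
  ]
}}

```text
t: 15.95
ee_pos: [409.1, 331.6, 91.2]
orientation: [2.221, 2.221, 0.0]
ft_force: [0.0, -0.0, -0.8]
width: 51.3
```

Emit:
{"api": "send_rows", "payload": {
  "rows": [
    [0,0,0,0,-0.8],
    [0,0,0,0,-0.8],
    [0,0,0,0,-0.8],
    [0,0,0,0,-0.8],
    [0,0,0,0,-0.8]
  ]
}}

```text
t: 16.45
ee_pos: [409.1, 331.5, 91.1]
orientation: [-2.221, -2.221, 0.0]
ft_force: [0.1, -0.0, -0.1]
width: 20.7
```

Emit:
{"api": "send_rows", "payload": {
  "rows": [
    [0,0,0,0,-0.8],
    [0,0,0,0,-0.8],
    [0,0,0,0,-0.8]
  ]
}}

```text
t: 16.75
ee_pos: [409.1, 331.5, 91.1]
orientation: [-2.221, -2.221, -0.0]
ft_force: [0.8, -0.7, -0.3]
width: 20.6
```

Emit:
{"api": "send_rows", "payload": {
  "rows": [
    [0,0,-0.015,0,-0.8],
    [0,0,-0.03,0,-0.8],
    [0,0,-0.03,0,-0.8],
    [0,0,-0.03,0,-0.8],
    [-0.021,0.01,0,0,-0.8]
  ]
}}

```text
t: 17.25
ee_pos: [420.6, 313.0, 201.0]
orientation: [2.218, 2.223, 0.013]
ft_force: [-0.5, -0.1, -0.7]
width: 20.5
```

Run:
```python
from h import *
print(telemetry.get_obs()["ee_pos"],telemetry.get_obs()["width"])
g=get_image("scene");cv2.imwrite("pics/s8.png",cv2.resize(g["color"][180:300,170:310],None,fx=5,fy=5,interpolation=2))
```

```text
[420.57473642 312.99657069 200.99607515] 20.465227756530187
```

View pics/s8.png

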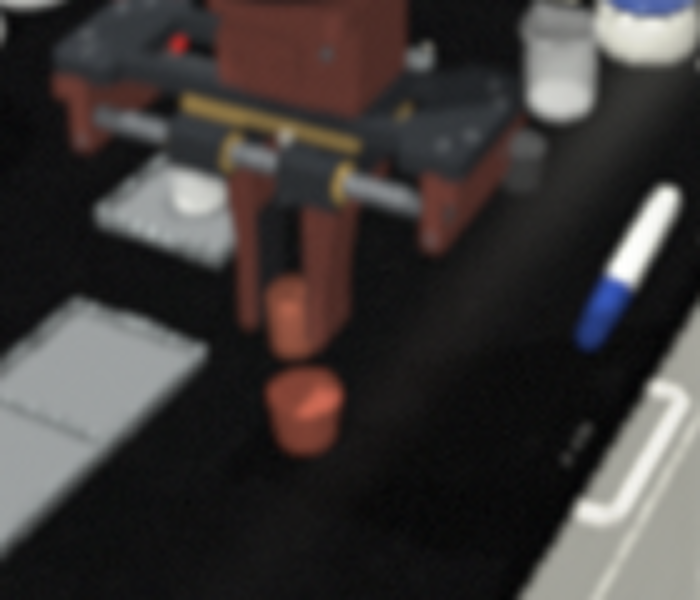

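The small stopper is held at crop (290,315), hanging below the tips as expected. On to the right end compartment.

Emit:
{"api": "send_rows", "payload": {
  "rows": [
    [-0.044,0.021,0,0,-0.8],
    [-0.044,0.021,0,0,-0.8],
    [-0.044,0.021,0,0,-0.8],
    [-0.044,0.021,0,0,-0.8],
    [-0.044,0.021,0,0,-0.8]
  ]
}}

```text
t: 17.8
ee_pos: [524.5, 88.8, 196.8]
orientation: [2.221, 2.221, 0.0]
ft_force: [0.7, 0.2, -0.0]
width: 20.7
```

Emit:
{"api": "send_rows", "payload": {
  "rows": [
    [-0.044,0.021,0,0,-0.8],
    [-0.044,0.021,0,0,-0.8],
    [-0.044,0.021,0,0,-0.8],
    [0,0,0.02,0,-0.8],
    [0,0,0,0,-0.8]
  ]
}}

```text
t: 18.3
ee_pos: [585.9, -42.7, 174.7]
orientation: [-2.223, -2.216, 0.004]
ft_force: [-0.5, 0.4, 0.3]
width: 20.5
```

Emit:
{"api": "send_rows", "payload": {
  "rows": [
    [0,0,0.03,0,-0.8],
    [0,0,0.025,0,-0.8],
    [0,0,0.01,0,-0.8],
    [0,0,0,0,-0.8],
    [0,0,0,0,-0.8]
  ]
}}

```text
t: 18.8
ee_pos: [587.4, -40.9, 112.0]
orientation: [2.22, 2.222, 0.001]
ft_force: [1.2, -0.0, -0.1]
width: 20.3
```

Run:
```python
from h import *
print(telemetry.get_obs()["ee_pos"],telemetry.get_obs()["width"])
g=get_image("scene");cv2.imwrite("pics/s9.png",cv2.resize(g["color"][130:250,170:310],None,fx=5,fy=5,interpolation=2))
```

```text
[587.4125815  -40.89722591 112.0362357 ] 20.287598753914658
```

View pics/s9.png

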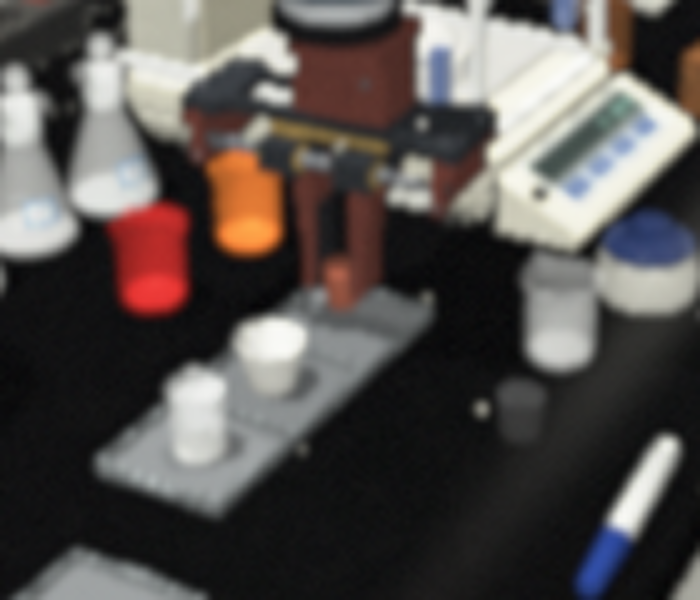

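The small stopper is over the right end compartment, at crop (340,285). Lower and release.

Emit:
{"api": "send_rows", "payload": {
  "rows": [
    [0,0,0.008,0,-0.8],
    [0,0,0.004,0,-0.8],
    [0,0,0.002,0,-0.8],
    [0,0,0,0,-0.8],
    [0,0,0,0,-0.8]
  ]
}}

```text
t: 19.35
ee_pos: [587.1, -41.5, 97.1]
orientation: [-2.222, -2.221, 0.0]
ft_force: [-0.4, 0.2, -0.6]
width: 20.5
```

Emit:
{"api": "send_rows", "payload": {
  "rows": [
    [0,0,0.001,0,-0.8],
    [0,0,0,0,-0.8],
    [0,0,0,0,-0.8]
  ]
}}

```text
t: 19.65
ee_pos: [587.1, -41.5, 96.1]
orientation: [2.221, 2.221, 0.0]
ft_force: [-1.0, -0.6, -0.4]
width: 20.6
```

Emit:
{"api": "send_rows", "payload": {
  "rows": [
    [0,0,0.0015,0,-0.8],
    [0,0,0,0,-0.8],
    [0,0,0,0,-0.8]
  ]
}}

```text
t: 19.95
ee_pos: [587.3, -41.5, 95.0]
orientation: [2.221, 2.221, 0.0]
ft_force: [-1.4, -0.6, 5.1]
width: 20.5
```

Emit:
{"api": "send_rows", "payload": {
  "rows": [
    [0,0,0,0,-0.4],
    [0,0,0,0,-0.2],
    [0,0,0,0,0],
    [0,0,0,0,0.2],
    [0,0,0,0,0.2]
  ]
}}

```text
t: 20.45
ee_pos: [587.0, -41.5, 94.4]
orientation: [-2.221, -2.221, 0.0]
ft_force: [-0.2, -0.0, 0.1]
width: 51.7
```

Emit:
{"api": "send_rows", "payload": {
  "rows": [
    [0,0,0,0,0.2],
    [0,0,-0.03,0,0.5],
    [0,0,-0.04,0,1],
    [0,0,-0.01,0,1],
    [0,0,0,0,1]
  ]
}}

```text
t: 20.95
ee_pos: [588.1, -41.6, 176.4]
orientation: [2.219, 2.219, 0.004]
ft_force: [0.0, -0.5, 0.4]
width: 81.2
```

Emit:
{"api": "send_rows", "payload": {
  "rows": [
    [-0.008,-0.033,0,0,1],
    [-0.008,-0.033,0,0,1],
    [-0.008,-0.033,0,0,1],
    [-0.007,-0.031,0,0,1],
    [0,0,0,0,1]
  ]
}}

```text
t: 21.45
ee_pos: [451.9, -72.4, 172.8]
orientation: [-2.219, -2.216, 0.007]
ft_force: [-1.2, 0.6, 0.3]
width: 88.2
```

Emit:
{"api": "send_rows", "payload": {
  "rows": [
    [0,0,0.02,0,1],
    [0,0,0.02,0,1],
    [0,0,0,0,1],
    [0,0,0,0,1]
  ]
}}

```text
t: 21.85
ee_pos: [457.2, -72.3, 133.9]
orientation: [-2.22, -2.221, 0.002]
ft_force: [0.4, -0.1, -1.2]
width: 87.6
```

Run:
```python
from h import *
print(telemetry.get_obs()["ee_pos"],telemetry.get_obs()["width"])
g=get_image("scene");cv2.imwrite("pics/s10.png",cv2.resize(g["color"][130:250,190:330],None,fx=5,fy=5,interpolation=2))
```

```text
[457.15306132 -72.30869758 133.92678348] 87.63898888589813
```

View pics/s10.png

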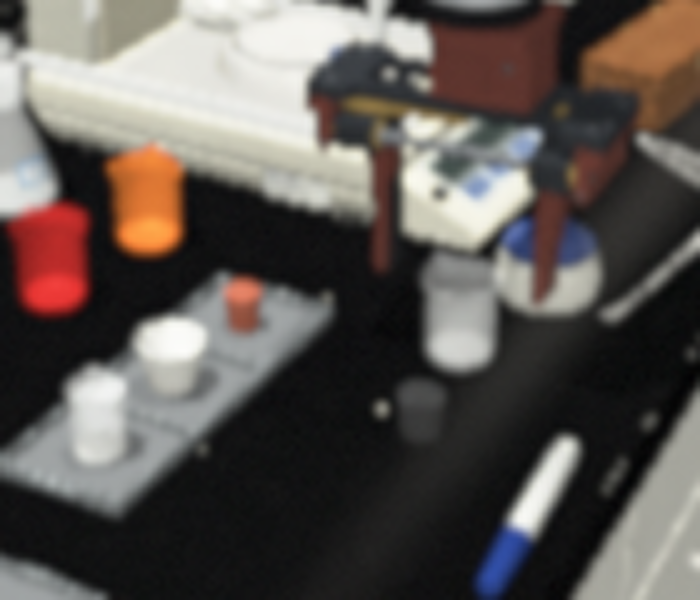

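The long tray is filled correctly: bottle (98,415), crucible (172,355), small stopper (243,305). The beaker at (460,310) lies between the fingers; descend and grip.

Emit:
{"api": "send_rows", "payload": {
  "rows": [
    [0,0,0.02,0,1],
    [0,0,0.015,0,1],
    [0,0,0.008,0,1],
    [0,0,0,0,1],
    [0,0,0,0,1]
  ]
}}

```text
t: 22.4
ee_pos: [457.5, -72.5, 92.1]
orientation: [2.221, 2.221, 0.001]
ft_force: [-0.1, 0.8, -0.0]
width: 88.0
```

Emit:
{"api": "send_rows", "payload": {
  "rows": [
    [0,0,0,0,-0.3],
    [0,0,0,0,-0.3],
    [0,0,0,0,-0.3],
    [0,0,0,0,-0.3],
    [0,0,0,0,-0.3]
  ]
}}

```text
t: 22.9
ee_pos: [457.1, -72.5, 91.7]
orientation: [2.221, 2.221, 0.0]
ft_force: [0.9, -0.2, 0.2]
width: 51.2
```

Emit:
{"api": "send_rows", "payload": {
  "rows": [
    [0,0,0,0,-0.3],
    [0,0,0,0,-0.3],
    [0,0,0,0,-0.3],
    [0,0,0,0,-0.3],
    [0,0,0,0,-0.3]
  ]
}}

```text
t: 23.4
ee_pos: [457.2, -72.5, 91.6]
orientation: [2.221, 2.221, 0.0]
ft_force: [0.3, -0.4, 0.7]
width: 45.2
```

Run:
```python
from h import *
o=telemetry.get_obs();print(o["ee_pos"],o["width"],o["ft_force"])
g=get_image("scene");cv2.imwrite("pics/s11.png",cv2.resize(g["color"][140:220,235:335],None,fx=7,fy=7,interpolation=2))
S=dict(np.load("scene0.npz"));cv2.imwrite("pics/b0.png",cv2.resize(S["color"][165:215,260:305],None,fx=11,fy=11,interpolation=2))
P=cloud(S);m=(np.hypot(P[...,0]-457,P[...,1]+72)<38)&(P[...,2]>48)&(P[...,2]<70);q=P[m];d=q[:,:2]-[457.,-71.]
for i in np.argsort(-np.hypot(*d.T))[:12]:print(q[i].round(0),np.hypot(*d[i]).round(1))
```

```text
[457.19346364 -72.47770271  91.61167781] 45.180343858536816 [ 0.32113308 -0.3693402   0.73808295]
[480. -85.  56.] 27.2
[478. -87.  59.] 26.2
[479. -84.  54.] 25.9
[477. -87.  56.] 25.7
[481. -80.  55.] 25.6
[439. -53.  59.] 25.5
[464. -47.  56.] 25.2
[475. -88.  59.] 25.2
[475. -89.  56.] 25.1
[467. -48.  55.] 25.1
[477. -85.  54.] 24.6
[441. -53.  56.] 24.3
```

View pics/s11.png

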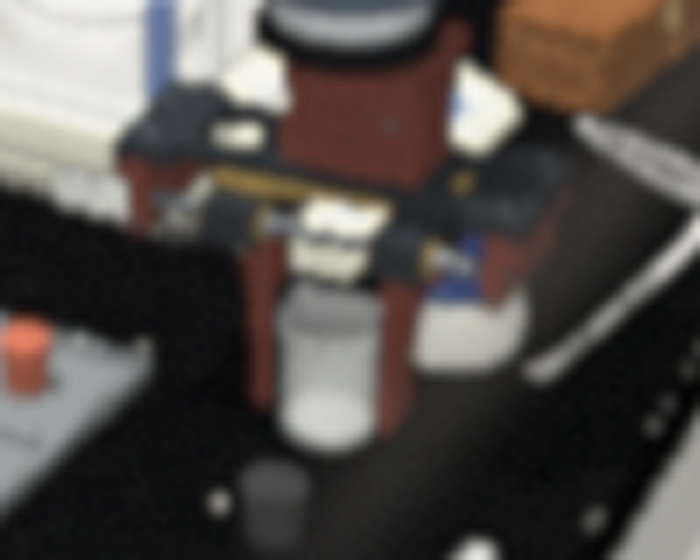

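View pics/b0.png

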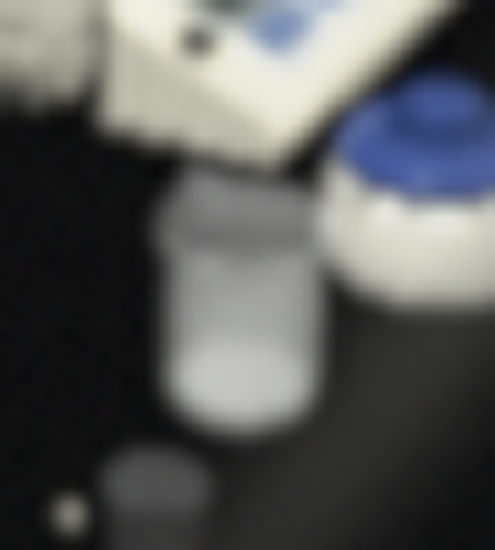

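The fingers (crop 262,340 and 400,350) stopped at 45 mm, wider than the body. The earlier image and the point cloud put the spout towards about -30° from +x, so one pad is on the spout. I'll check the jar's height, then re-grip turned away from the spout.

Run:
```python
from h import *
S=dict(np.load("scene0.npz"));T=dict(np.load("top0.npz"))
for g in(S,T):
    P=cloud(g);m=(np.hypot(P[...,0]-450,P[...,1]+170)<45)&(P[...,2]>15)&(P[...,2]<150);q=P[m];print(np.percentile(q,[2,98],axis=0).round())
```

```text
[[ 409. -185.   16.]
 [ 491. -138.   52.]]
[[ 411. -196.   19.]
 [ 488. -141.   54.]]
```

Emit:
{"api": "send_rows", "payload": {
  "rows": [
    [0,0,0,0,1],
    [0,0,0,0,1],
    [0,0,0,0,1],
    [0,0,0,0,1],
    [0,0,0,0,1]
  ]
}}

```text
t: 23.95
ee_pos: [457.0, -72.5, 91.6]
orientation: [-2.221, -2.221, 0.0]
ft_force: [0.8, -0.0, 0.5]
width: 81.7
```

Emit:
{"api": "send_rows", "payload": {
  "rows": [
    [0,0,0,-0.14,1],
    [0,0,0,-0.14,1],
    [0,0,0,-0.14,1],
    [0,0,0,-0.14,1],
    [0,0,0,-0.14,1]
  ]
}}

```text
t: 24.45
ee_pos: [457.0, -72.4, 91.6]
orientation: [-1.317, -2.852, 0.0]
ft_force: [-0.7, 0.1, 0.2]
width: 88.0
```

Emit:
{"api": "send_rows", "payload": {
  "rows": [
    [0,0,0,-0.14,1],
    [0,0,0,0,1],
    [0,0,0.001,0,-0.3],
    [0,0,0,0,-0.3],
    [0,0,0,0,-0.3]
  ]
}}

```text
t: 24.95
ee_pos: [457.1, -72.4, 90.5]
orientation: [-1.125, -2.933, 0.0]
ft_force: [-0.3, 0.5, -0.5]
width: 67.2
```

Emit:
{"api": "send_rows", "payload": {
  "rows": [
    [0,0,0,0,-0.3],
    [0,0,0,0,-0.3],
    [0,0,0,0,-0.3],
    [0,0,0,0,-0.3],
    [0,0,0,0,-0.3]
  ]
}}

```text
t: 25.45
ee_pos: [457.1, -72.5, 90.6]
orientation: [1.123, 2.934, 0.0]
ft_force: [1.2, 0.5, -0.1]
width: 44.6
```

Emit:
{"api": "send_rows", "payload": {
  "rows": [
    [0,0,0,0,-0.3],
    [0,0,0,0,-0.3]
  ]
}}

```text
t: 25.65
ee_pos: [457.1, -72.5, 90.6]
orientation: [-1.123, -2.934, -0.0]
ft_force: [-0.1, -0.3, 0.3]
width: 44.8
```

The width is about the same (44.8 mm), so the rim itself is what stops the fingers. Lift gently and check.

Emit:
{"api": "send_rows", "payload": {
  "rows": [
    [0,0,-0.005,0,-0.3],
    [0,0,-0.01,0,-0.3],
    [0,0,-0.015,0,-0.3],
    [0,0,0,0,-0.3],
    [0,0,0,0,-0.3]
  ]
}}

```text
t: 26.15
ee_pos: [457.4, -72.5, 121.1]
orientation: [1.122, 2.933, 0.0]
ft_force: [0.2, -0.6, -0.3]
width: 44.7
```

Run:
```python
from h import *
o=telemetry.get_obs();print(o["ee_pos"],o["width"],o["ft_force"])
g=get_image("scene");cv2.imwrite("pics/s12.png",cv2.resize(g["color"][140:220,235:335],None,fx=7,fy=7,interpolation=2))
```

```text
[457.41364954 -72.52738023 121.1441177 ] 44.74682679394844 [ 0.19553349 -0.55764611 -0.25747293]
```

View pics/s12.png

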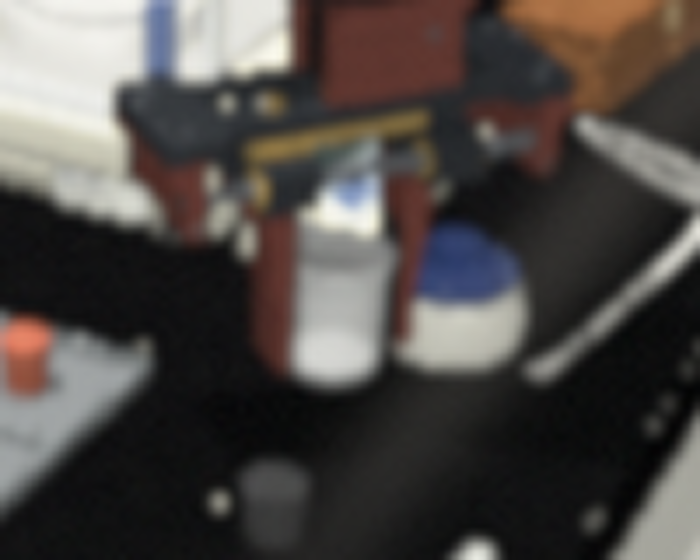

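The beaker is lifted upright, at crop (340,310). Lift further while turning the tool back to square.

Emit:
{"api": "send_rows", "payload": {
  "rows": [
    [0,0,-0.02,0,-0.3],
    [0,0,-0.02,0.14,-0.3],
    [0,0,-0.02,0.14,-0.3],
    [0,0,-0.02,0.14,-0.3],
    [0,0,0,0.14,-0.3]
  ]
}}

```text
t: 26.7
ee_pos: [458.0, -72.6, 202.2]
orientation: [1.895, 2.502, 0.002]
ft_force: [0.0, 0.9, -1.9]
width: 44.8
```

Emit:
{"api": "send_rows", "payload": {
  "rows": [
    [0,0,0,0.14,-0.3],
    [0,0,0,0.14,-0.3],
    [0,0,0,0,-0.3],
    [0,0,0,0,-0.3]
  ]
}}

```text
t: 27.1
ee_pos: [456.8, -72.4, 200.2]
orientation: [-2.217, -2.225, 0.001]
ft_force: [-0.0, -0.6, -0.4]
width: 45.1
```

Emit:
{"api": "send_rows", "payload": {
  "rows": [
    [0.03,0.01,0,0,-0.3],
    [0.044,0.014,0,0,-0.3],
    [0.044,0.014,0,0,-0.3],
    [0.044,0.014,0,0,-0.3],
    [0.044,0.014,0,0,-0.3]
  ]
}}

```text
t: 27.6
ee_pos: [523.3, 135.4, 200.3]
orientation: [-2.217, -2.225, 0.001]
ft_force: [-0.0, -0.5, -0.8]
width: 44.9
```

Emit:
{"api": "send_rows", "payload": {
  "rows": [
    [0.044,0.014,0,0,-0.3],
    [0.044,0.014,0,0,-0.3],
    [0.044,0.014,0,0,-0.3],
    [0,0,0.02,0,-0.3],
    [0,0,0.03,0,-0.3]
  ]
}}

```text
t: 28.1
ee_pos: [566.2, 267.8, 151.1]
orientation: [2.214, 2.227, 0.006]
ft_force: [-0.3, -0.8, -1.0]
width: 44.8
```

Emit:
{"api": "send_rows", "payload": {
  "rows": [
    [0,0,0.03,0,-0.3],
    [0,0,0.01,0,-0.3],
    [0,0,0,0,-0.3],
    [0,0,0,0,-0.3]
  ]
}}

```text
t: 28.5
ee_pos: [565.6, 265.7, 111.3]
orientation: [2.22, 2.222, 0.001]
ft_force: [-0.7, 0.4, 0.5]
width: 44.7
```

Run:
```python
from h import *
o=telemetry.get_obs();print(o["ee_pos"],o["width"],o["ft_force"])
g=get_image("scene");cv2.imwrite("pics/s13.png",cv2.resize(g["color"][200:310,130:260],None,fx=5.4,fy=5.4,interpolation=2))
```

```text
[565.59655476 265.66179027 111.27648496] 44.71975810053769 [-0.68197594  0.44938669  0.54476394]
```

View pics/s13.png

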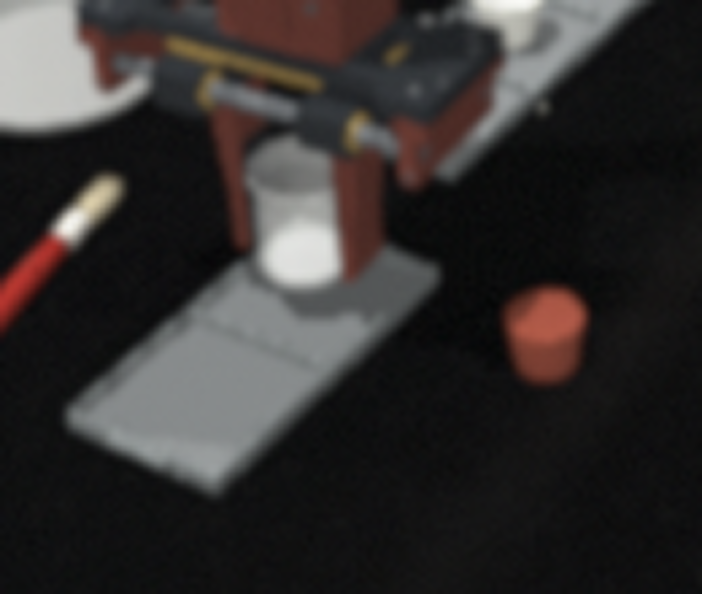

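The beaker is over the near-side compartment, at crop (300,240). Lower.

Emit:
{"api": "send_rows", "payload": {
  "rows": [
    [0,0,0.008,0,-0.3],
    [0,0,0.004,0,-0.3],
    [0,0,0.002,0,-0.3],
    [0,0,0,0,-0.3],
    [0,0,0,0,-0.3]
  ]
}}

```text
t: 29.05
ee_pos: [565.1, 265.6, 96.6]
orientation: [-2.221, -2.221, -0.0]
ft_force: [0.2, -0.4, -0.8]
width: 45.0
```

Emit:
{"api": "send_rows", "payload": {
  "rows": [
    [0,0,0.001,0,-0.3],
    [0,0,0,0,-0.3],
    [0,0,0,0,-0.3]
  ]
}}

```text
t: 29.35
ee_pos: [565.1, 265.6, 95.6]
orientation: [2.221, 2.221, 0.0]
ft_force: [-0.2, -0.7, -0.2]
width: 44.8
```

Emit:
{"api": "send_rows", "payload": {
  "rows": [
    [0,0,0.001,0,-0.3],
    [0,0,0,0,-0.3],
    [0,0,0,0,-0.3]
  ]
}}

```text
t: 29.65
ee_pos: [565.2, 265.6, 94.7]
orientation: [2.221, 2.221, 0.0]
ft_force: [0.1, 0.8, -0.8]
width: 45.2
```

Emit:
{"api": "send_rows", "payload": {
  "rows": [
    [0,0,0,0,0.1],
    [0,0,0,0,0.3],
    [0,0,0,0,0.5],
    [0,0,0,0,0.7],
    [0,0,0,0,0.8]
  ]
}}

```text
t: 30.15
ee_pos: [565.1, 265.6, 94.6]
orientation: [-2.221, -2.221, -0.0]
ft_force: [-0.7, 0.1, 0.2]
width: 76.5
```

Emit:
{"api": "send_rows", "payload": {
  "rows": [
    [0,0,0,0,0.8],
    [0,0,-0.03,0,0.9],
    [0,0,-0.04,0,1],
    [0,0,-0.02,0,1],
    [0,0,0,0,1]
  ]
}}

```text
t: 30.65
ee_pos: [566.7, 266.3, 187.9]
orientation: [2.22, 2.22, 0.009]
ft_force: [0.4, 0.0, 0.3]
width: 87.9
```

Emit:
{"api": "send_rows", "payload": {
  "rows": [
    [-0.004,-0.038,0,0,1],
    [-0.004,-0.038,0,0,1],
    [-0.004,-0.037,0,0,1],
    [0,0,0.02,0,1],
    [0,0,0.03,0,1]
  ]
}}

```text
t: 31.15
ee_pos: [451.4, 253.7, 134.5]
orientation: [2.22, 2.222, 0.003]
ft_force: [1.0, -0.1, -0.3]
width: 87.7
```

Emit:
{"api": "send_rows", "payload": {
  "rows": [
    [0,0,0.015,0,1],
    [0,0,0,0,1],
    [0,0,0,0,1]
  ]
}}

```text
t: 31.45
ee_pos: [451.7, 253.3, 118.9]
orientation: [-2.221, -2.221, 0.003]
ft_force: [1.2, -0.3, 0.4]
width: 87.8
```

Run:
```python
from h import *
o=telemetry.get_obs();print(o["ee_pos"],o["width"],o["ft_force"])
g=get_image("scene");cv2.imwrite("pics/s14.png",cv2.resize(g["color"][190:310,140:280],None,fx=5,fy=5,interpolation=2))
```

```text
[451.68324326 253.32978661 118.89787077] 87.80053661186352 [ 1.17854166 -0.28794351  0.35952629]
```

View pics/s14.png

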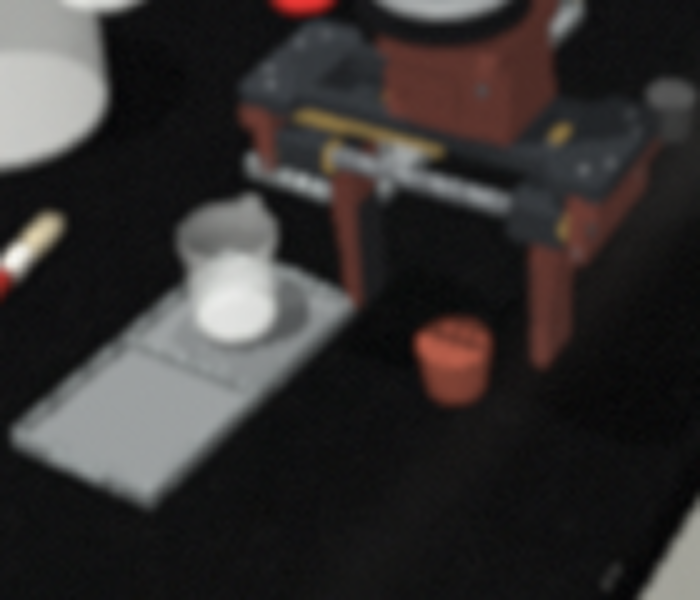

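The beaker stands upright in its compartment, at crop (230,270), with the large stopper at (453,360) between the fingers.

Emit:
{"api": "send_rows", "payload": {
  "rows": [
    [0,0,0.015,0,1],
    [0,0,0.01,0,1],
    [0,0,0.006,0,1],
    [0,0,0,0,1],
    [0,0,0,0,-0.6]
  ]
}}

```text
t: 32.0
ee_pos: [452.2, 253.6, 88.8]
orientation: [2.222, 2.221, 0.0]
ft_force: [0.5, 0.7, -0.5]
width: 82.4
```

Emit:
{"api": "send_rows", "payload": {
  "rows": [
    [0,0,0,0,-0.6],
    [0,0,0,0,-0.6],
    [0,0,0,0,-0.6],
    [0,0,0,0,-0.6],
    [0,0,0,0,-0.6]
  ]
}}

```text
t: 32.5
ee_pos: [452.1, 253.5, 88.7]
orientation: [2.221, 2.221, 0.0]
ft_force: [1.0, 0.1, 0.0]
width: 42.8
```

Emit:
{"api": "send_rows", "payload": {
  "rows": [
    [0,0,0,0,-0.6],
    [0,0,0,0,-0.6],
    [0,0,0,0,-0.6],
    [0,0,0,0,-0.6],
    [0,0,0,0,-0.6]
  ]
}}

```text
t: 33.0
ee_pos: [452.1, 253.5, 88.6]
orientation: [2.221, 2.221, 0.0]
ft_force: [0.8, 0.2, 0.8]
width: 31.0
```

Emit:
{"api": "send_rows", "payload": {
  "rows": [
    [0,0,-0.015,0,-0.6],
    [0,0,-0.035,0,-0.6],
    [0,0,-0.04,0,-0.6],
    [0,0,-0.01,0,-0.6],
    [0.029,0.039,0,0,-0.6]
  ]
}}

```text
t: 33.5
ee_pos: [487.5, 280.2, 190.3]
orientation: [-2.221, -2.22, 0.006]
ft_force: [0.6, 0.2, -0.7]
width: 31.5
```

Emit:
{"api": "send_rows", "payload": {
  "rows": [
    [0.03,0.039,0,0,-0.6],
    [0.03,0.039,0,0,-0.6],
    [0,0,0.02,0,-0.6],
    [0,0,0.03,0,-0.6],
    [0,0,0,0,-0.6]
  ]
}}

```text
t: 34.0
ee_pos: [566.7, 341.3, 134.7]
orientation: [-2.22, -2.22, 0.012]
ft_force: [-0.6, -0.6, -1.0]
width: 31.5
```

Emit:
{"api": "send_rows", "payload": {
  "rows": [
    [0,0,0.02,0,-0.6],
    [0,0,0.01,0,-0.6],
    [0,0,0,0,-0.6],
    [0,0,0,0,-0.6]
  ]
}}

```text
t: 34.4
ee_pos: [569.2, 342.6, 109.4]
orientation: [2.221, 2.221, 0.001]
ft_force: [0.2, -0.1, -0.2]
width: 31.2
```

Run:
```python
from h import *
o=telemetry.get_obs();print(o["ee_pos"],o["width"],o["ft_force"])
g=get_image("scene");cv2.imwrite("pics/s15.png",cv2.resize(g["color"][190:310,120:260],None,fx=5,fy=5,interpolation=2))
```

```text
[569.23960914 342.57875053 109.38990708] 31.232116712092022 [ 0.17900244 -0.12724179 -0.19495799]
```

View pics/s15.png

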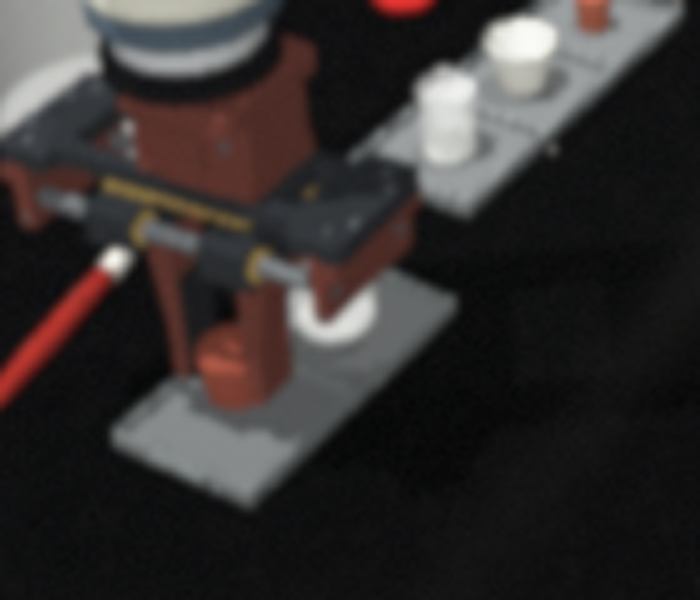

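The large stopper is over the far-left compartment, at crop (228,370). Lower.

Emit:
{"api": "send_rows", "payload": {
  "rows": [
    [0,0,0.008,0,-0.6],
    [0,0,0.004,0,-0.6],
    [0,0,0.003,0,-0.6],
    [0,0,0,0,-0.6],
    [0,0,0,0,-0.6]
  ]
}}

```text
t: 34.95
ee_pos: [569.0, 342.5, 93.4]
orientation: [-2.221, -2.221, 0.0]
ft_force: [-0.1, -0.3, -1.4]
width: 31.5
```

Emit:
{"api": "send_rows", "payload": {
  "rows": [
    [0,0,0.001,0,-0.6],
    [0,0,0,0,-0.6],
    [0,0,0,0,-0.6]
  ]
}}

```text
t: 35.25
ee_pos: [569.1, 342.6, 92.7]
orientation: [2.221, 2.221, 0.0]
ft_force: [0.0, 0.4, -0.4]
width: 31.1
```

Emit:
{"api": "send_rows", "payload": {
  "rows": [
    [0,0,0,0,-0.2],
    [0,0,0,0,0],
    [0,0,0,0,0.2],
    [0,0,0,0,0.4],
    [0,0,0,0,0.4]
  ]
}}

```text
t: 35.75
ee_pos: [569.1, 342.5, 92.6]
orientation: [2.221, 2.221, 0.0]
ft_force: [-0.5, -0.9, 0.3]
width: 61.1
```

Emit:
{"api": "send_rows", "payload": {
  "rows": [
    [0,0,0,0,0.4],
    [0,0,-0.03,0,0.4],
    [0,0,-0.04,0,1],
    [0,0,-0.04,0,1],
    [0,0,-0.04,0,1]
  ]
}}

```text
t: 36.25
ee_pos: [568.9, 342.4, 244.0]
orientation: [-2.221, -2.221, 0.001]
ft_force: [0.3, 0.4, 1.1]
width: 82.4
```

Emit:
{"api": "send_rows", "payload": {
  "rows": [
    [0,-0.03,-0.02,0,1],
    [0,-0.04,0,0,1],
    [0,-0.04,0,0,1],
    [0,-0.04,0,0,1],
    [0,0,0,0,1]
  ]
}}

```text
t: 36.75
ee_pos: [414.7, 341.7, 262.3]
orientation: [-2.218, -2.223, 0.005]
ft_force: [-0.3, -0.1, 0.6]
width: 87.8
```

Run:
```python
from h import *
o=telemetry.get_obs();print(o["ee_pos"],o["width"],o["ft_force"])
g=get_image("scene");cv2.imwrite("pics/s16.png",cv2.resize(g["color"][150:300,120:310],None,fx=4,fy=4,interpolation=2))
t=get_image("top");cv2.imwrite("pics/t16.png",cv2.resize(t["color"][150:250,130:290],None,fx=4.9,fy=4.9,interpolation=2))
P=cloud(g)
for n,x,y,h in(("cruc",591.5,36,36),("wb",596,113,59),("small",587,-41,30),("beaker",565,265.5,65),("large",569,342.5,30),("black",447,14,26)):
    m=(np.hypot(P[...,0]-x,P[...,1]-y)<34)&(P[...,2]>14)&(P[...,2]<80);q=P[m]
    if len(q):print(n,len(q),"mid",((q.min(0)+q.max(0))/2)[:2].round(),"ptp",np.ptp(q,0)[:2].round(),"zmax",q[:,2].max().round(),"exp",h)
```

```text
[414.73743937 341.69646412 262.31756979] 87.81836680064151 [-0.29456384 -0.11484754  0.64721147]
cruc 128 mid [592.  38.] ptp [40. 41.] zmax 41.0 exp 36
wb 128 mid [589. 115.] ptp [21. 31.] zmax 60.0 exp 59
small 27 mid [588. -38.] ptp [18. 18.] zmax 33.0 exp 30
beaker 438 mid [566. 266.] ptp [47. 51.] zmax 64.0 exp 65
large 177 mid [568. 342.] ptp [32. 31.] zmax 34.0 exp 30
black 72 mid [447.  12.] ptp [26. 30.] zmax 29.0 exp 26
```

View pics/s16.png

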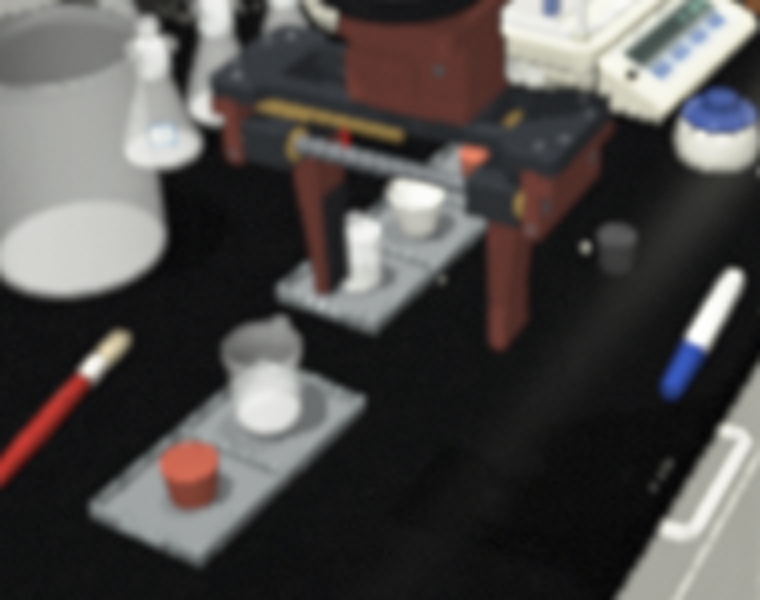

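View pics/t16.png

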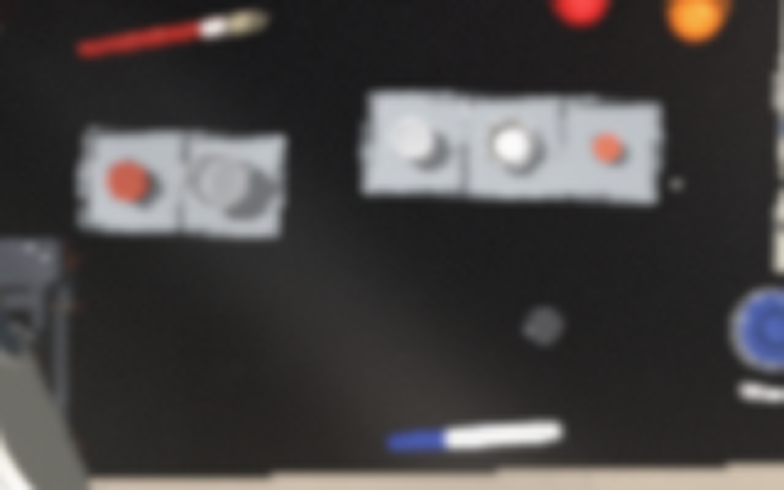

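Both views show every item inside its own compartment. In the top crop, the large stopper is at (128,182), beaker (225,185), bottle (415,138), crucible (513,145), small stopper (605,148), and the black stopper is still at (543,326). The gripper is clear and still, so I'll hand the job in.

Emit:
{"api": "send_rows", "payload": {
  "rows": [
    [0,0,0,0,1],
    [0,0,0,0,1]
  ]
}}

```text
t: 37.05
ee_pos: [420.3, 342.7, 262.6]
orientation: [2.222, 2.22, 0.001]
ft_force: [-0.4, -0.5, -0.1]
width: 87.9
```

```bash
python3 -c "
from workcell import ctrl
print(ctrl.close_job())"
```

```text
the job is handed in; nothing more can be done
None
```

Both kits are made up, and I handed the job in at about 37 s.

- **Three-compartment tray:** the crucible is in the middle. The weighing bottle is in the left end compartment (+y) and the smallest stopper in the right.
- **Two-compartment tray:** the beaker is in the right compartment and the largest stopper in the left.
- **Black stopper:** it was not moved.

**Last checks:** both cameras show each item standing in its own compartment, with the gripper clear. Measured centres were within about 4 mm of the compartment centres, except the bottle. It read 7 mm off in x because a finger partly hid it in the side view; the top view shows it well inside. The measured tops were -1 to +5 mm from expected. The crucible was the worst at 41 mm against 36 mm; I took that as depth noise, since both pictures show it level. The highest force I saw in the readings was about 11 N.

**One departure from plan:** on the beaker the fingers stopped at about 45 mm, on the rim rather than the 42 mm body. I re-gripped with the tool turned away from the spout and it stopped at nearly the same width. I then checked that it hung upright and placed it without slipping.

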